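Make up the tension and compression kits

ROBOT

A 7-joint arm with a two-finger parallel gripper is mounted at the origin on the work surface. World frame = base frame: x ahead of the robot, y to its left, z up, the work surface at z = 0. Lengths are in m, angles in rad, forces in N, time in s.
With the tool pointing down it reaches from about 0.425 to 0.925 m from the base axis. Payload 6.8 kg.
Tool frame: the origin (TCP) lies on the centre line of the jaws, within the pads' length; the fingertips stand 14 mm ahead of it and the grasp point (between the pads) lies 5 mm behind it (r.tips_ahead is the distance from the TCP to the fingertips, in m); z points along the fingers, y is the line along which they close (so a half turn about z gives the same grasp; the last joint's range is limited). The gripper opens to 85 mm and grips with 20 to 120 N. Pads are 22 mm wide; open, the fingers measure 114 mm over their backs; the gripper's body (76 mm by 85 mm) begins 54 mm behind the grasp point. The pads swing forward as they close: fully open they stand 13 mm farther back than shut.
Start: joints at [1.055, 0.477, 0.022, 1.555, -0.011, 1.109, -0.083], TCP at [0.268, -0.62, 0.245] pointing down, gripper open.
Joint ranges: [-2.96, 2.96], [-0.34, 2.1], [-1.41, 1.46], [0.24, 2.44], [-1.37, 4.51], [0.17, 1.92], [-2.96, 2.96]. Speed limits (rad/s): [2.39, 2.39, 3.14, 3.14, 3.14, 3.14, 3.14].

INTERFACE

Orientations are given as a rotation vector (axis times angle).
In Python, from bench import r, eyes gives the robot as it stands.
- The arm moves only by the tool step_arm, never from a script. Its argument "rows" is a list of rows, each a list of 6 numbers: the shift along the world's x, y, z in units of 60 cm (1.0 is 60 cm), then the turn, a rotation vector about the world's x, y, z in units of pi rad (1.0 is pi rad). In form: [[x, y, z, rx, ry, rz], ...]. A call has 1 to 5 rows; each row is the pose to reach, as a shift and turn from the pose commanded when the call began, turning the shorter way round; what a row does not reach only later rows make up. A row lasts 1/12 s, in which the tool goes at most 41.7 mm and 7.16 degrees, less where a joint would pass 70% of its speed; a pose out of reach is approached as far as the arm can. A call with a number of a shift or a turn outside -1 to 1 is refused whole. A call with a gripper value outside its range is refused whole. "jaw" is the closure, from 0 (fully open) to 1 (shut), set as the call begins (left out, the last holds). The fingers move at their own pace and stop on an object; "squeeze" is the grip in N (left out, the last holds). Time passes only in rows, so rows that repeat a pose let the fingers close. It gives the time, the measured TCP pose, the force, the opening and the grip force at its end, in the units of the state.
- r.get_obs(): the state, without advancing time (a new reading comes with each control period).
- eyes.grab_frame(name): name is "scene" or "top"; returns the picture (384x512x3 uint8, red, green, blue); there is no depth.
- eyes.camera_info(name): a dict with "mtx" (3x3 intrinsics, pixels), "extrinsics" (4x4, takes a point from camera to world coordinates). Camera axes: x right, y down, z forward; pixel columns grow to the right and rows downward; lengths in m; the calibration is good to about 2 mm. A picture is of the moment at which its call begins. camera_info takes no time and is no camera call.
- r.hand_in(): hands the job in; it is judged then, once.
The state is a dict: "clock": time; "joints": joint angles; "qvel": joint speeds; "tau": joint torques, N m; "tcp_pos": TCP position; "orientation": TCP orientation; "contact_force": force on the tool from outside, world axes, zero at the start; "moment": the same for the moment, N m; "grip_width": finger opening in m; "gripper_force": force on a finger pad.
Only numpy, scipy, OpenCV 4.12 (cv2) and the standard library are available. Lean on these libraries where they do the work, as an engineer would, in place of code of your own. Each camera call takes 0.05 s, during which the arm holds its last target. There are 200 camera calls.

TASK

Make up the two test kits from the stock on the bench. Blue tray, tension test: lay the white dumbbell specimen flat in the long pocket and stand the specimen clamp in the square one; green tray, compression test: stand the steel platen on its disc in the pocket with the large round outline, the load cell in the one with the rectangle and the orange buffer in the one with the small round outline, all upright as they stand now and each roughly in the middle of its pocket. The black buffer, the brass weight and the yellow tape roll are not part of a kit: leave them where they are.

Things in the scene. Friction and masses are not known exactly. Their poses are not given: they have to be found in the camera images.
- blue_tray: Blue tension-kit tray, 226 mm long (x), 78 mm wide (y), 12 mm high, fixed. Walls and dividers 4 mm thick, floor 4 mm thick, so the walls stand 8 mm above the floor. Origin at the centre of its underside on the table, x along its length, z up. Two pockets, each with black outlines on its floor: a long one, 144 mm (x) by 70 mm (y), centred at x = -37 mm, for the specimen; a square one, 70 by 70 mm, centred at x = +74 mm, for the clamp.
- green_tray: Green compression-kit tray, 226 mm long (x), 78 mm wide (y), 12 mm high, fixed. Walls and dividers 4 mm thick, floor 4 mm thick, so the walls stand 8 mm above the floor. Origin at the centre of its underside on the table, x along its length, z up. Three pockets of 70 by 70 mm with black outlines on their floors, centred at x = -74 mm (large round outline, 46 mm: platen), x = 0 (50 by 26 mm rectangle: load cell) and x = +74 mm (small round outline, 34 mm: orange buffer).
- specimen_center (a point): Centre of the white plastic dumbbell specimen, loose, lying flat: 110 mm long (x), 10 mm thick (z up), its two end tabs 26 mm long and 24 mm wide, its straight waist between them 14 mm wide (y) and 58 mm long. The point is half-way up, 5 mm above its underside.
- clamp_center (a point): Centre of the dark steel specimen clamp, loose, upright: a block 36 mm (x) by 40 mm (y) by 48 mm high with a slot 12 mm wide along x across its top 14 mm; a blue thumbscrew of 18 mm diameter, 24 mm above its underside, stands out to 36 mm from the centre at +y. Grip it across x, on its two plain flat faces. The point is half-way up, 24 mm above its underside; z is up.
- platen_center (a point): Centre of the steel compression platen, loose: a disc of 46 mm diameter, 14 mm thick, lying on the bench, with an upright stem of 22 mm diameter and 30 mm length on it (44 mm high in all). The point is on the axis, 22 mm above its underside (8 mm up the stem); z is up. Grip it by the stem.
- load_cell_center (a point): Centre of the aluminium S-shaped load cell, loose, upright: 50 mm wide (x), 26 mm thick (y), 52 mm high, with side slots through the thickness; the two flat S-shaped faces look to +y and -y. The point is half-way up, 26 mm above its underside; z is up. Grip it across its thickness.
- orange_buffer_center (a point): Centre of the orange buffer, loose: an upright cylinder of 34 mm diameter, 40 mm high. The point is half-way up, 20 mm above its underside.
- black_buffer_center (a point): Centre of the black buffer, loose, of the same shape as the orange one: an upright cylinder of 34 mm diameter, 40 mm high. To be left where it is. The point is half-way up.
- tape_roll_center (a point): Centre of the yellow tape roll, loose, lying flat: a ring of 52 mm outside and 38 mm inside diameter, 18 mm high. To be left where it is. The point is on its axis, half-way up.
- weight_center (a point): Centre of the brass weight, loose, upright: 32 mm diameter, 42 mm high with its small knob. To be left where it is. The point is half-way up. (A low steel lock ring, 36 mm across and 8 mm high, which is not listed, lies among the stock too, at the corner that is far from the robot and to its left.)
There are look-alikes about, which are no part of the job. What is shaped like the part that bears clamp_center but pink or turquoise is not meant.

How it is judged:
At the end, for the whole second after the job is handed in: Each of the five things is within 15 mm (along and across the tray) of the middle of its own pocket, resting on its floor (height within 4 mm), tilted under 0.12 rad, released and at rest; black buffer, weight and tape roll never shifted over 30 mm (x of specimen_center in the frame of blue_tray between -0.052 and -0.022 m and y of specimen_center in the frame of blue_tray between -0.015 and 0.015 m and z of specimen_center in the frame of blue_tray between 0.005 and 0.013 m and angle between each of specimen_center, clamp_center, platen_center, load_cell_center, orange_buffer_center's own z axis and vertical below 0.12 rad and linear speed of each of specimen, clamp, platen, load_cell, orange_buffer below 0.02 m/s and x of clamp_center in the frame of blue_tray between 0.059 and 0.089 m and y of clamp_center in the frame of blue_tray between -0.015 and 0.015 m and z of clamp_center in the frame of blue_tray between 0.024 and 0.032 m and x of platen_center in the frame of green_tray between -0.089 and -0.059 m and y of platen_center in the frame of green_tray between -0.015 and 0.015 m and z of platen_center in the frame of green_tray between 0.022 and 0.03 m and x of load_cell_center in the frame of green_tray between -0.015 and 0.015 m and y of load_cell_center in the frame of green_tray between -0.015 and 0.015 m and z of load_cell_center in the frame of green_tray between 0.026 and 0.034 m and x of orange_buffer_center in the frame of green_tray between 0.059 and 0.089 m and y of orange_buffer_center in the frame of green_tray between -0.015 and 0.015 m and z of orange_buffer_center in the frame of green_tray between 0.02 and 0.028 m); the robot touches nothing.
It fails at once if the black buffer is shifted more than 30 mm (distance of black_buffer_center from where it was at the start of the episode above 0.03 m).
It fails at once if the tape roll is shifted more than 30 mm (distance of tape_roll_center from where it was at the start of the episode above 0.03 m).
It fails at once if the brass weight is shifted more than 30 mm (distance of weight_center from where it was at the start of the episode above 0.03 m).
It also fails if it takes over 144 s, if anything falls off the work surface, if the arm or the gripper's body presses on something with over 40 N, if the wrist force passes 120 N, or if a joint passes its speed limit or range.

## Working session

There is one attempt and no reset: what is moved stays moved. The work goes in short steps, Python scripts to look and compute and a tool call to move; the robot and the scene stay as the last step left them, time stands still between calls to the robot, and variables do not carry over. Pictures are saved under pics/ and viewed, at most 14 in all, crops included, and the job is handed in when it is done.

Besides the shell and the picture viewer there is one more tool, called after "Request:" as a command line: name --pt "numbers of a row" for each row, then --argument value for the rest. step_arm: Moves the arm, as the interface text tells. Shifts and turns lie within -1 to 1; 1 stands for 60 cm of shift or pi rad of turn. Its arguments: {"type":"object","properties":{"rows":{"type":"array"},"jaw":{"type":"number"},"squeeze":{"type":"number"}},"required":["rows"]}

```bash
mkdir -p pics; ls; python3 - <<'E'
from bench import r, eyes
import cv2,numpy as np
for n in("scene","top"):
    f=eyes.grab_frame(n); cv2.imwrite(f"pics/{n}0.png",cv2.resize(f[:,:,::-1],(800,600),interpolation=cv2.INTER_CUBIC))
    np.save(f"pics/{n}0.npy",f)
    c=eyes.camera_info(n); print(n,np.round(c["mtx"],1).tolist(),np.round(c["extrinsics"],3).tolist())
o=r.get_obs();print(o["clock"],o["tcp_pos"],o["orientation"],o["grip_width"],r.tips_ahead)
E
```

```text
pics
scene [[497.7, 0.0, 252.9], [0.0, 497.7, 192.6], [0.0, 0.0, 1.0]] [[0.177, 0.675, -0.716, 1.44], [0.984, -0.117, 0.133, -0.164], [0.006, -0.729, -0.685, 0.868], [0.0, 0.0, 0.0, 1.0]]
top [[436.8, 0.0, 253.6], [0.0, 436.8, 193.7], [0.0, 0.0, 1.0]] [[0.006, -0.993, 0.114, 0.475], [-1.0, -0.006, 0.004, -0.009], [-0.003, -0.114, -0.993, 0.968], [0.0, 0.0, 0.0, 1.0]]
0.1 [ 0.26747022 -0.61921622  0.24445171] [-3.07502850e+00 -6.35781849e-01  6.85267265e-04] 0.08524725751184159 0.014
```

View pics/scene0.png

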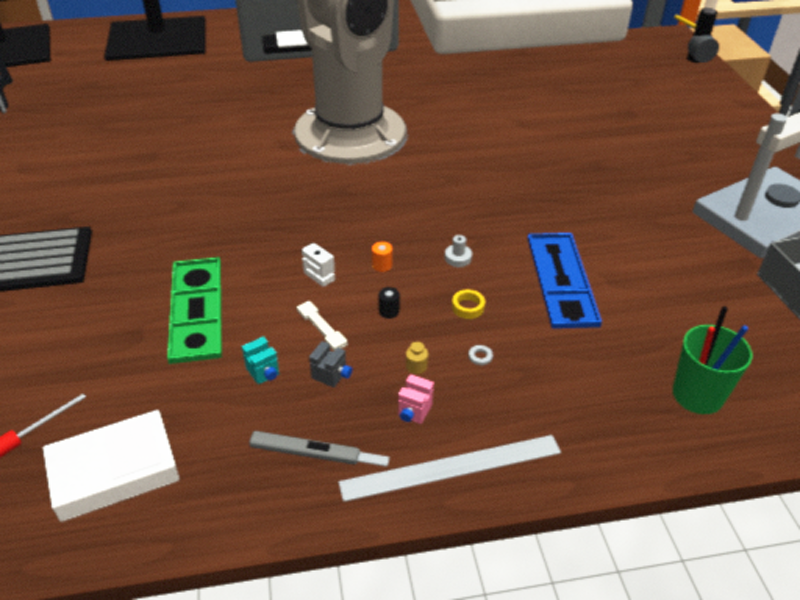

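View pics/top0.png

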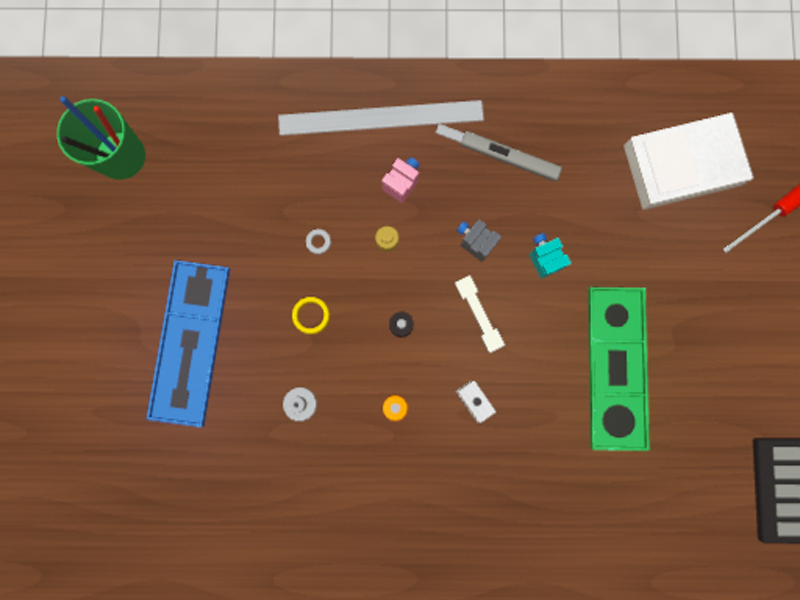

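Clamp-shaped candidates in the top view (800x600 picture): dark grey at (480,240), turquoise at (550,255) and pink at (400,180). The dark grey one, with its blue thumbscrew at (464,229), fits "dark steel". I'll confirm it in a crop and segment the scene.

```bash
cat > h.py <<'E'
import numpy as np,cv2
from bench import r,eyes
def ray(n,uv):
    c=eyes.camera_info(n);T=np.array(c["extrinsics"]);K=np.array(c["mtx"])
    d=T[:3,:3]@np.linalg.solve(K,[uv[0],uv[1],1.]);return T[:3,3],d/np.linalg.norm(d)
def plane(n,uv,z):
    o,d=ray(n,uv);return o+d*(z-o[2])/d[2]
def proj(n,p):
    c=eyes.camera_info(n);T=np.linalg.inv(np.array(c["extrinsics"]));q=np.array(c["mtx"])@(T[:3,:3]@p+T[:3,3]);return q[:2]/q[2]
def tri(a,b):
    o1,d1=ray("top",a);o2,d2=ray("scene",b)
    s=np.linalg.lstsq(np.c_[d1,-d2],o2-o1,rcond=None)[0]
    p,q=o1+s[0]*d1,o2+s[1]*d2;return (p+q)/2,np.linalg.norm(p-q)
def comps(n,f,roi):
    hsv=cv2.cvtColor(f,cv2.COLOR_RGB2HSV);h,s,v=cv2.split(hsv)
    m=((s<85)|(v>140)|((h>20)&(h<165)&(s>85)&(v>60))).astype(np.uint8)
    k=np.zeros_like(m);x0,y0,x1,y1=roi;k[y0:y1,x0:x1]=m[y0:y1,x0:x1]
    N,L,S,C=cv2.connectedComponentsWithStats(k,connectivity=4)
    out=[]
    for i in range(1,N):
        if S[i,4]<25: continue
        ct=max(cv2.findContours((L==i).astype(np.uint8),cv2.RETR_EXTERNAL,cv2.CHAIN_APPROX_NONE)[0],key=len)
        out.append((C[i],S[i,4],f[L==i].mean(0),cv2.minAreaRect(ct),ct))
    return out
E
python3 - <<'E'
from h import *
for n,roi in(("top",(90,90,430,300)),("scene",(100,140,390,275))):
    f=np.load(f"pics/{n}0.npy");print(n)
    for c,a,col,mr,ct in comps(n,f,roi): print(np.round(c,1),a,col.astype(int),[np.round(x,1).tolist() for x in mr])
    x0,y0,x1,y1=(170,95,370,285) if n=="top" else (105,140,305,270)
    cv2.imwrite(f"pics/c_{n}.png",cv2.resize(f[y0:y1,x0:x1,::-1],None,fx=3 if n=="top" else 4,fy=3 if n=="top" else 4,interpolation=cv2.INTER_CUBIC))
E
```

```text
top
[90.8 98.7] 43 [42 77 38] [[91.0, 98.5], [2.0, 17.0], 0.0]
[329.2 100.7] 623 [133 131 124] [[325.6, 99.0], [69.2, 10.3], 20.8]
[416.3 109. ] 1079 [218 214 208] [[414.0, 111.5], [43.0, 30.0], 90.0]
[256.3 113. ] 422 [203 143 167] [[256.7, 112.2], [18.3, 27.8], 37.9]
[305.6 152.5] 437 [101 105 113] [[304.2, 151.2], [26.2, 20.8], 36.9]
[247.3 151.7] 182 [186 157  66] [[247.0, 152.0], [14.0, 14.0], 90.0]
[203.2 154.2] 163 [173 170 167] [[203.5, 154.0], [16.0, 15.0], 90.0]
[350.5 163.4] 497 [ 24 163 160] [[349.8, 161.6], [26.8, 22.4], 63.4]
[120.1 219.9] 3930 [ 71 119 175] [[119.9, 219.6], [37.8, 105.5], 9.5]
[306.8 200.6] 506 [227 224 208] [[306.8, 200.6], [51.0, 11.6], 63.4]
[395.4 236. ] 4034 [ 56 155  83] [[395.5, 235.5], [105.6, 38.4], 89.1]
[198.4 201.4] 272 [209 181   4] [[198.5, 201.5], [23.0, 23.0], 90.0]
[256.4 207. ] 183 [78 73 71] [[256.0, 207.0], [14.0, 14.0], 90.0]
[304.3 256.7] 382 [199 196 193] [[304.3, 256.6], [26.3, 14.6], 54.5]
[191.5 258.4] 388 [177 177 176] [[191.5, 258.5], [21.0, 21.0], 90.0]
[252.6 261. ] 229 [227 160  36] [[253.0, 261.0], [16.0, 16.0], 90.0]
sc
[... 196 characters left out ...]
0, 13.0], 90.0]
[203.4 168.5] 443 [185 182 176] [[203.3, 168.6], [27.6, 20.2], 85.2]
[124.6 198.7] 2183 [ 46 152  68] [[123.5, 198.0], [67.6, 36.2], 88.9]
[248.6 192.9] 196 [39 39 40] [[248.5, 193.0], [18.0, 11.0], 90.0]
[299.5 193.7] 290 [185 152  27] [[299.5, 194.0], [18.0, 21.0], 90.0]
[208.5 222.8] 890 [133 133 134] [[208.1, 218.7], [57.3, 26.7], 77.9]
[166.5 230.1] 538 [ 33 133 134] [[166.8, 229.9], [28.8, 22.5], 71.6]
[266.5 224.9] 157 [197 159  65] [[266.9, 224.9], [13.6, 13.3], 33.7]
[307.3 226.7] 147 [174 172 168] [[307.5, 227.0], [12.0, 15.0], 90.0]
[265.7 254.6] 547 [181 111 142] [[265.4, 254.5], [21.8, 30.5], 6.3]
[101.7 269. ] 54 [232 227 223] [[102.5, 268.0], [12.0, 5.0], 90.0]
```

View pics/c_top.png

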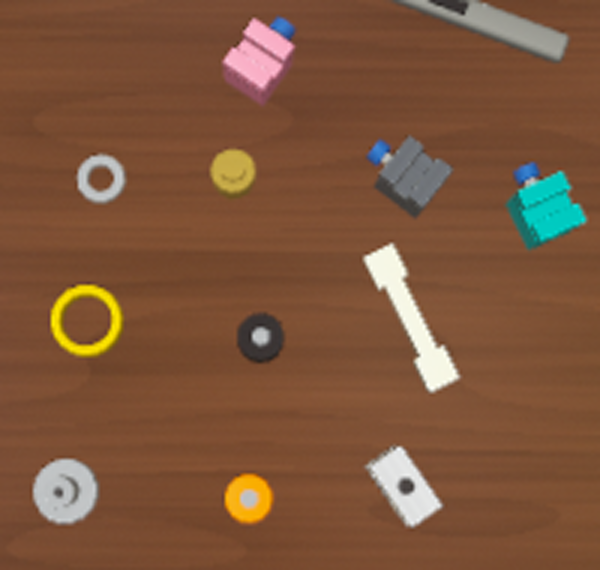

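View pics/c_scene.png

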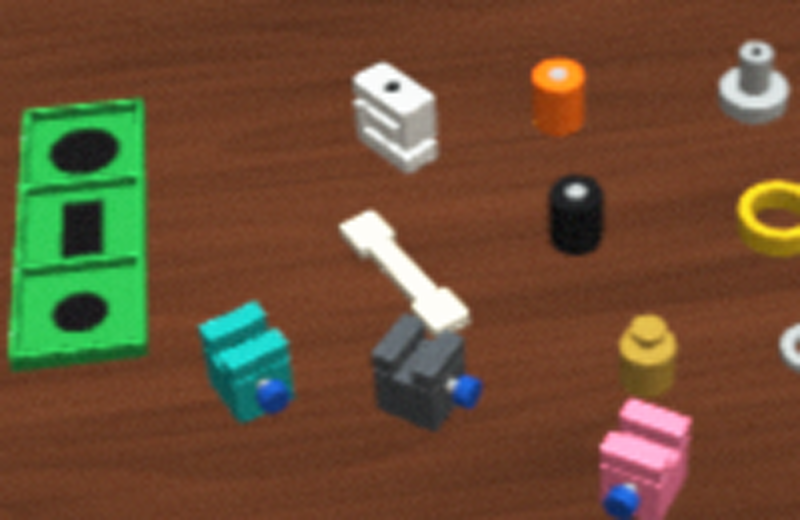

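The crops confirm the dark grey clamp, blue screw at crop (379,153) in the top view and (466,390) in the scene view. The other parts show clearly: load-cell hole at top crop (407,487), orange cap (249,498), platen stem hole (59,491) and the specimen waist around (410,317). Next I'll triangulate the parts and the tray outlines.

```bash
python3 - <<'E'
from h import *
F={n:np.load(f"pics/{n}0.npy") for n in("top","scene")}
H={n:cv2.cvtColor(F[n],cv2.COLOR_RGB2HSV) for n in F}
def blobs(m,box,amin=8):
    k=np.zeros(m.shape,np.uint8);x0,y0,x1,y1=box;k[y0:y1,x0:x1]=m[y0:y1,x0:x1]
    N,L,S,C=cv2.connectedComponentsWithStats(k);return [(C[i],S[i,4]) for i in range(1,N) if S[i,4]>=amin]
P=lambda s,a,b:print(s,*[np.round(1000*np.array(x),1) for x in tri(a,b)])
ct=lambda x,y:(170+(x-1)/3,95+(y-1)/3); cs=lambda x,y:(105+(x-1.5)/4,140+(y-1.5)/4)
P("orange top",ct(249,498),cs(558,73))
P("platen hole",ct(59,491),cs(756,50))
P("cell hole",ct(407,487),cs(393,87))
P("clamp top",ct(414,172),cs(419,348))
bl=lambda n:(H[n][...,0]>105)&(H[n][...,0]<128)&(H[n][...,1]>150)
a=blobs(bl("top"),(288,135,305,152));b=blobs(bl("scene"),(215,230,228,245));print(a,b);P("screw",a[0][0],b[0][0])
wm=lambda n:(F[n].min(2)>150)
a=blobs(wm("top"),(285,170,330,228));b=blobs(wm("scene"),(185,190,225,224));print(a,b);P("specimen",a[0][0],b[0][0])
for nm,tb,sb in(("green",(378,185,415,288),(108,167,142,228)),("blue",(95,168,147,272),(338,150,384,208))):
    dk=lambda n:(F[n].max(2)<90)
    A=blobs(dk("top"),tb,40);B=blobs(dk("scene"),sb,30)
    print(nm,[(np.round(x,1),s) for x,s in A],[(np.round(x,1),s) for x,s in B])
    for x,_ in A:
        print("  z4",np.round(1000*plane("top",x,.004),1))
        for y,_ in B:
            p,g=tri(x,y)
            if g<.006: P("  ",x,y)
# plane estimates, top-view
for s,uv,z in(("orange",(252.8,261),.04),("spec",(306.8,200.6),.01),("black",(256.4,207),.04),("weight",(247.3,151.7),.042),("tape",(198.4,201.4),.018),("green box",(395.5,235.5),.012),("blue box",(119.9,219.6),.012)): print(s,np.round(1000*plane("top",uv,z),1))
E
```

```text
orange top [439.5  -3.3  40.6] 2.5
platen hole [443.6 129.   45.1] 2.0
cell hole [ 448.2 -112.3   51.3] 3.2
clamp top [ 671.6 -120.6   44.4] 1.4
[(array([295.78571429, 145.32142857]), np.int32(28))] [(array([221.225, 237.425]), np.int32(40))]
screw [690.6 -97.   24.5] 1.4
[(array([306.62117647, 200.73647059]), np.int32(425))] [(array([205.95818815, 207.70731707]), np.int32(287))]
specimen [ 570.3 -120.9    5. ] 4.1
green [(array([394.3, 201.5]), np.int32(162)), (array([395., 235.]), np.int32(231)), (array([395.7, 269.3]), np.int32(320))] [(array([125.4, 177.4]), np.int32(136)), (array([125. , 196.7]), np.int32(116)), (array([124.7, 217.6]), np.int32(97))]
  z4 [ 569.6 -317.2    4. ]
   [ 563.4 -301.    64.2] 5.8
   [ 569.7 -315.8    4.3] 2.5
  z4 [ 495.7 -316.4    4. ]
   [ 494.1 -300.4   63.8] 5.8
   [ 495.8 -315.4    3.8] 2.0
  z4 [ 421.3 -315.6    4. ]
   [ 421.4 -314.7    3.7] 1.9
blue [(array([126.8, 184.6]), np.int32(274)), (array([118.1, 236.4]), np.int32(318))] [(array([345. , 181.2]), np.int32(71)), (array([356.8, 169.7]), np.int32(143)), (array([365.5, 198. ]), np.int32(144))]
  z4 [603.9 277.3   4. ]
   [591.6 249.   92.3] 4.0
   [604.1 278.3   4.2] 1.9
  z4 [488.9 292.1   4. ]
   [489.2 295.3  -1.8] 2.6
orange [438.6  -4.8  40. ]
spec [ 569.8 -122.7   10. ]
black [552.5 -11.7  40. ]
weight [671.9   8.6  42. ]
tape [565.8 115.1  18. ]
green box [ 494.4 -314.9   12. ]
blue box [525.3 287.1  12. ]
```

Triangulated heights match the given sizes: cell 51, orange 41, platen 45, screw 24.5, outlines about 4 mm. The specimen centroid reads 5 mm high against a 10 mm top, which is within error. The specimen goes first.

Request:
step_arm --pt "0.168 0.276 -0.08 0 0 0.018" --pt "0.168 0.276 -0.08 0 0 0.018" --pt "0.168 0.276 -0.08 0 0 0.018" --pt "0.168 0.276 -0.08 0 0 0.018" --pt "0.168 0.276 -0.08 0 0 0.018" --jaw 0.5 --squeeze 50

```text
clock: 0.52
tcp_pos: [0.3698, -0.4505, 0.1962]
orientation: [-3.055, -0.726, -0.0]
contact_force: [1.0, 0.0, -0.6]
grip_width: 0.0426
gripper_force: 0.0
```

Request:
step_arm --pt "0.168 0.276 -0.08 0 0 0" --pt "0.168 0.276 -0.08 0 0 0" --pt "0.168 0.276 -0.08 0 0 0" --pt "0.168 0.276 -0.08 0 0 0" --pt "0.168 0.276 -0.08 0 0 0"

```text
clock: 0.93
tcp_pos: [0.4704, -0.285, 0.1484]
orientation: [-3.055, -0.726, 0.0]
contact_force: [0.2, -0.3, -0.3]
grip_width: 0.0426
gripper_force: 0.0
```

Request:
step_arm --pt "0.168 0.276 -0.08 0 0 0" --pt "0.168 0.276 -0.08 0 0 0" --pt "0.168 0.276 -0.08 0 0 0" --pt "0.168 0.276 -0.08 0 0 0" --pt "0.168 0.276 -0.08 0 0 0"

```text
clock: 1.35
tcp_pos: [0.5711, -0.1192, 0.1004]
orientation: [-3.055, -0.726, 0.0]
contact_force: [-0.5, -0.1, -0.0]
grip_width: 0.0431
gripper_force: 0.0
```

Request:
step_arm --pt "-0.002 -0.0035 -0.07 0 0 0" --pt "-0.002 -0.0035 -0.12 0 0 0" --pt "-0.002 -0.0035 -0.135 0 0 0" --pt "-0.002 -0.0035 -0.14 0 0 0" --pt "-0.002 -0.0035 -0.14 0 0 0"

```text
clock: 1.77
tcp_pos: [0.5686, -0.1254, 0.0172]
orientation: [-3.057, -0.722, 0.002]
contact_force: [0.4, -1.1, 0.5]
grip_width: 0.0426
gripper_force: 0.0
```

Request:
step_arm --pt "0 0 0 0 0 0" --pt "0 0 0 0 0 0" --pt "0 0 0 0 0 0" --pt "0 0 0 0 0 0" --pt "0 0 0 0 0 0" --jaw 1

```text
clock: 2.18
tcp_pos: [0.5702, -0.1255, 0.0193]
orientation: [3.056, 0.722, 0.005]
contact_force: [-1.6, -0.6, 8.4]
grip_width: 0.012
gripper_force: 49.2
```

Request:
step_arm --pt "0 0 0.02 0 0 0" --pt "0 0 0.06 0 0 0" --pt "0 0 0.12 0 0 0" --pt "0 0 0.16 0 0 0" --pt "0 0 0.16 0 0 0"

```text
clock: 2.6
tcp_pos: [0.5726, -0.1256, 0.12]
orientation: [3.054, 0.721, 0.015]
contact_force: [0.8, -0.2, -1.0]
grip_width: 0.0117
gripper_force: 49.0
```

```bash
python3 - <<'E'
from h import *
f=eyes.grab_frame("scene");np.save("pics/s1.npy",f)
cv2.imwrite("pics/s1.png",cv2.resize(f[90:290,90:300,::-1],None,fx=3,fy=3))
o=r.get_obs();print(o["tcp_pos"],o["orientation"],o["grip_width"],o["gripper_force"],o["contact_force"])
E
```

```text
[ 0.57127439 -0.12539643  0.1175247 ] [3.05480337 0.72158    0.0106924 ] 0.011687969372280019 49.01196777820587 [-0.24099558  0.1450468  -1.17057225]
```

View pics/s1.png

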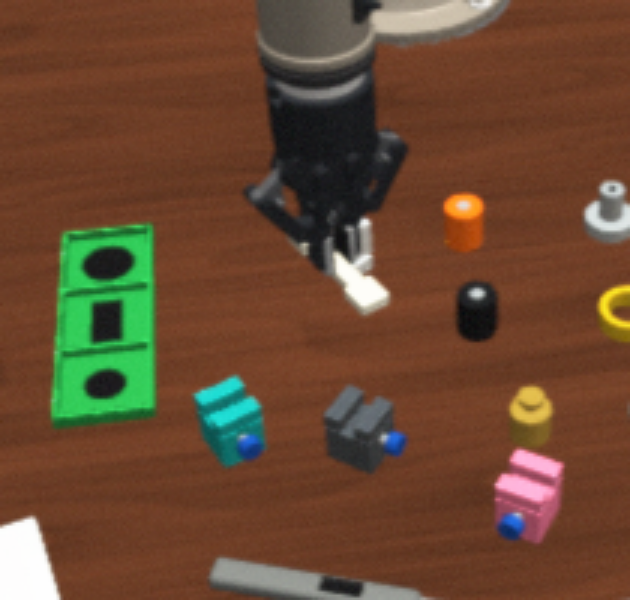

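The specimen is held by its waist (far tab at crop (368,293)). I'll carry it to the blue tray's long pocket.

Request:
step_arm --pt "-0.046 0.232 0 0 0 -0.063" --pt "-0.046 0.232 0 0 0 -0.063" --pt "-0.046 0.232 0 0 0 -0.063" --pt "-0.046 0.232 0 0 0 -0.063" --pt "-0.046 0.232 0 0 0 -0.063"

```text
clock: 3.07
tcp_pos: [0.5397, 0.0204, 0.113]
orientation: [-3.109, -0.43, 0.002]
contact_force: [-0.4, -1.0, -0.5]
grip_width: 0.0121
gripper_force: 49.0
```

Request:
step_arm --pt "-0.046 0.232 0 0 0 -0.063" --pt "-0.046 0.232 0 0 0 -0.063" --pt "-0.046 0.232 0 0 0 -0.063" --pt "-0.046 0.232 0 0 0 -0.063" --pt "-0.046 0.232 0 0 0 -0.063"

```text
clock: 3.48
tcp_pos: [0.5123, 0.1588, 0.1132]
orientation: [-3.137, -0.119, 0.001]
contact_force: [0.1, 0.1, -0.7]
grip_width: 0.0115
gripper_force: 49.1
```

Request:
step_arm --pt "-0.046 0.232 -0.04 0 0 -0.063" --pt "-0.046 0.232 -0.04 0 0 -0.063" --pt "-0.046 0.232 -0.04 0 0 -0.063" --pt "-0.046 0.232 -0.04 0 0 -0.063" --pt "-0.046 0.232 -0.04 0 0 -0.063"

```text
clock: 3.9
tcp_pos: [0.4841, 0.2975, 0.0884]
orientation: [-3.134, 0.193, 0.003]
contact_force: [0.2, 0.4, -0.3]
grip_width: 0.012
gripper_force: 49.1
```

```bash
python3 - <<'E'
from h import *
f=eyes.grab_frame("scene");g=eyes.grab_frame("top")
cv2.imwrite("pics/s2.png",np.hstack([cv2.resize(x,None,fx=2.4,fy=2.4)[:,:,::-1] for x in(f[80:250,270:420],g[140:310,60:210])]))
o=r.get_obs();print(o["tcp_pos"],o["orientation"],o["contact_force"])
E
```

```text
[0.48619346 0.29155983 0.08871377] [ 3.13341063e+00 -2.02396572e-01 -1.00908813e-03] [ 0.26299763 -0.06409059 -0.30708846]
```

View pics/s2.png

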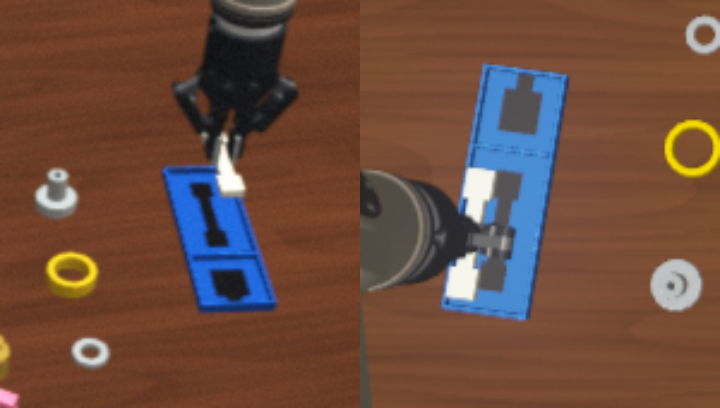

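The held specimen lies parallel to the outline, tabs at crop (480,183) and (463,280). Casting them at its height gives (488.5, 292) mm against a target of (489, 292), so I'll go straight down and release.

Request:
step_arm --pt "0 0 -0.05 0 0 0" --pt "0 0 -0.09 0 0 0" --pt "0 0 -0.104 0 0 0" --pt "0 0 -0.109 0 0 0" --pt "0 0 -0.109 0 0 0"

```text
clock: 4.42
tcp_pos: [0.4866, 0.2895, 0.024]
orientation: [3.132, -0.208, -0.002]
contact_force: [0.1, 0.2, -0.4]
grip_width: 0.0116
gripper_force: 49.1
```

Request:
step_arm --pt "0 0 0 0 0 0" --pt "0 0 0 0 0 0" --pt "0 0 0 0 0 0" --pt "0 0 0 0 0 0" --jaw 0.7

```text
clock: 4.75
tcp_pos: [0.4866, 0.2925, 0.0244]
orientation: [-3.135, 0.204, -0.001]
contact_force: [-0.2, -0.8, -0.3]
grip_width: 0.026
gripper_force: 0.0
```

Request:
step_arm --pt "0 0 0.02 0 0 0" --pt "0 0 0.06 0 0 0" --pt "0 0 0.1 0 0 0" --pt "0 0 0.14 0 0 0" --pt "0 0 0.14 0 0 0"

```text
clock: 5.17
tcp_pos: [0.4887, 0.2945, 0.1134]
orientation: [-3.13, 0.203, -0.01]
contact_force: [1.1, 0.6, 0.5]
grip_width: 0.026
gripper_force: 0.0
```

Request:
step_arm --pt "0.102 -0.23 0 0 0 0.108" --pt "0.102 -0.23 0 0 0 0.108" --pt "0.102 -0.23 0 0 0 0.108" --pt "0.102 -0.23 0 0 0 0.108" --pt "0.102 -0.23 0 0 0 0.108" --jaw 0.15

```text
clock: 5.58
tcp_pos: [0.55, 0.1465, 0.1084]
orientation: [3.122, 0.313, 0.002]
contact_force: [1.0, -0.5, -0.7]
grip_width: 0.0723
gripper_force: 0.0
```

Request:
step_arm --pt "0.102 -0.23 0 0 0 0.108" --pt "0.102 -0.23 0 0 0 0.108" --pt "0.102 -0.23 0 0 0 0.108" --pt "0.102 -0.23 0 0 0 0.108" --pt "0.102 -0.23 0 0 0 0.108"

```text
clock: 6.0
tcp_pos: [0.6106, 0.0082, 0.1083]
orientation: [3.024, 0.836, 0.001]
contact_force: [-0.3, -0.6, -0.1]
grip_width: 0.0727
gripper_force: 0.0
```

Request:
step_arm --pt "0.102 -0.23 0 0 0 0.108" --pt "0.102 -0.23 0 0 0 0.108" --pt "0.102 -0.23 0 0 0 0.108" --pt "0.102 -0.23 0 0 0 0.108" --pt "0.102 -0.23 0 0 0 0.108"

```text
clock: 6.42
tcp_pos: [0.6709, -0.13, 0.1081]
orientation: [2.839, 1.334, -0.001]
contact_force: [0.2, -0.7, 0.1]
grip_width: 0.0726
gripper_force: 0.0
```

```bash
python3 - <<'E'
from h import *
f=eyes.grab_frame("scene");g=eyes.grab_frame("top")
cv2.imwrite("pics/s3.png",np.hstack([cv2.resize(x,None,fx=2.6,fy=2.6)[:,:,::-1] for x in(f[130:280,150:300],g[80:230,230:380],g[150:300,70:150])]))
o=r.get_obs();print(o["tcp_pos"],o["orientation"],o["contact_force"],o["clock"])
E
```

```text
[ 0.66957022 -0.12228673  0.10782695] [-2.83860694e+00 -1.34561001e+00  4.08443308e-04] [-0.42905854  1.96870066  0.85981351] 6.5167
```

View pics/s3.png

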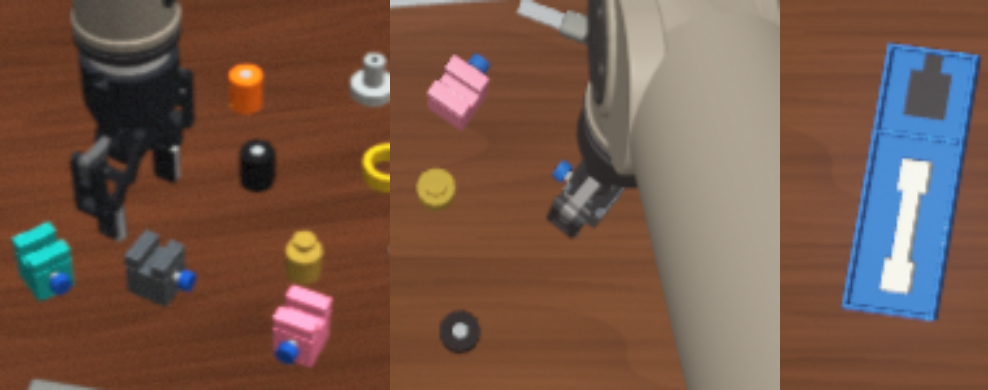

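The specimen lies in its outline (right panel, about (905,227)). The tool's closing line is aligned with the clamp's slot, and the dark clamp at (155,268) in the left panel is free. That picture came out wider than 800 px, so I'll keep later ones smaller. Now descend and grip the clamp.

Request:
step_arm --pt "0.003 0.003 -0.05 0 0 0" --pt "0.003 0.003 -0.1 0 0 0" --pt "0.003 0.003 -0.13 0 0 0" --pt "0.003 0.003 -0.138 0 0 0" --pt "0.003 0.003 -0.138 0 0 0"

```text
clock: 6.93
tcp_pos: [0.6701, -0.117, 0.0238]
orientation: [-2.833, -1.352, 0.004]
contact_force: [0.4, 0.2, 0.1]
grip_width: 0.0727
gripper_force: 0.0
```

Request:
step_arm --pt "0 0 0 0 0 0" --pt "0 0 0 0 0 0" --pt "0 0 0 0 0 0" --pt "0 0 0 0 0 0" --pt "0 0 0 0 0 0" --jaw 1 --squeeze 60

```text
clock: 7.35
tcp_pos: [0.6729, -0.1194, 0.0273]
orientation: [2.835, 1.349, 0.005]
contact_force: [-1.2, 0.3, 6.7]
grip_width: 0.0351
gripper_force: 60.7
```

Request:
step_arm --pt "0 0 0.03 0 0 0" --pt "0 0 0.08 0 0 0" --pt "0 0 0.13 0 0 0" --pt "0 0 0.15 0 0 0" --pt "0 0 0.15 0 0 0"

```text
clock: 7.77
tcp_pos: [0.6738, -0.1199, 0.119]
orientation: [2.834, 1.348, 0.009]
contact_force: [0.9, -0.3, -3.1]
grip_width: 0.035
gripper_force: 60.5
```

Request:
step_arm --pt "-0.041 0.221 0 0 0 -0.108" --pt "-0.041 0.221 0 0 0 -0.108" --pt "-0.041 0.221 0 0 0 -0.108" --pt "-0.041 0.221 0 0 0 -0.108" --pt "-0.041 0.221 0 0 0 -0.108"

```text
clock: 8.18
tcp_pos: [0.6447, 0.0203, 0.1132]
orientation: [-3.016, -0.865, 0.004]
contact_force: [-0.2, -0.7, -2.6]
grip_width: 0.035
gripper_force: 60.7
```

Request:
step_arm --pt "-0.041 0.221 0 0 0 -0.108" --pt "-0.041 0.221 0 0 0 -0.108" --pt "-0.041 0.221 0 0 0 -0.108" --pt "-0.041 0.221 0 0 0 -0.108" --pt "-0.041 0.221 0 0 0 -0.108"

```text
clock: 8.6
tcp_pos: [0.6199, 0.1519, 0.1134]
orientation: [-3.12, -0.343, 0.004]
contact_force: [1.0, 0.4, -2.7]
grip_width: 0.0349
gripper_force: 61.1
```

Request:
step_arm --pt "-0.041 0.221 0 0 0 -0.108" --pt "-0.041 0.221 0 0 0 -0.108" --pt "-0.041 0.221 0 0 0 -0.108" --pt "-0.041 0.221 0 0 0 -0.108" --pt "-0.041 0.221 0 0 0 -0.108"

```text
clock: 9.02
tcp_pos: [0.5951, 0.2837, 0.1135]
orientation: [-3.134, 0.189, 0.004]
contact_force: [0.0, -0.3, -3.9]
grip_width: 0.0354
gripper_force: 61.3
```

```bash
python3 - <<'E'
from h import *
f=eyes.grab_frame("scene");g=eyes.grab_frame("top")
cv2.imwrite("pics/s4.png",np.hstack([cv2.resize(x,None,fx=2.6,fy=2.6)[:,:,::-1] for x in(f[70:220,270:420],g[130:280,60:210])]))
o=r.get_obs();print(o["tcp_pos"],o["orientation"],o["contact_force"],o["clock"])
E
```

```text
[0.59725917 0.27729662 0.11359193] [ 3.13301304e+00 -1.99954770e-01 -2.24244340e-03] [-0.11645607 -1.044985   -2.73425543] 9.1167
```

View pics/s4.png

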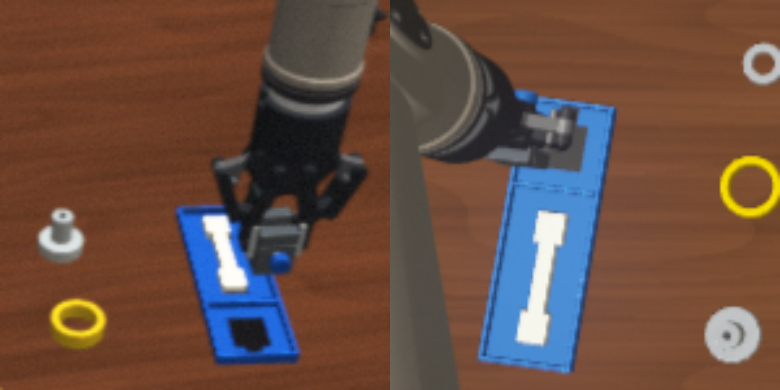

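The clamp hangs upright over its pocket with the screw toward the +x end, matching the outline. Lowering.

Request:
step_arm --pt "0.003 0 -0.05 0 0 0" --pt "0.003 0 -0.1 0 0 0" --pt "0.003 0 -0.13 0 0 0" --pt "0.003 0 -0.138 0 0 0" --pt "0.003 0 -0.138 0 0 0"

```text
clock: 9.53
tcp_pos: [0.5995, 0.2744, 0.0313]
orientation: [3.131, -0.207, -0.003]
contact_force: [0.0, 0.9, -3.2]
grip_width: 0.0349
gripper_force: 61.8
```

Request:
step_arm --pt "0 0 -0.002 0 0 0" --pt "0 0 -0.002 0 0 0" --pt "0 0 -0.002 0 0 0"

```text
clock: 9.78
tcp_pos: [0.6, 0.2769, 0.031]
orientation: [3.134, -0.205, 0.0]
contact_force: [-0.1, -0.4, -3.0]
grip_width: 0.0355
gripper_force: 61.6
```

Request:
step_arm --pt "0 0 -0.003 0 0 0" --pt "0 0 -0.005 0 0 0" --pt "0 0 -0.005 0 0 0" --pt "0 0 -0.005 0 0 0"

```text
clock: 10.12
tcp_pos: [0.6003, 0.2773, 0.0306]
orientation: [3.134, -0.204, 0.001]
contact_force: [-5.9, -4.1, 16.7]
grip_width: 0.0351
gripper_force: 63.9
```

Request:
step_arm --pt "0 0 0.002 0 0 0" --pt "0 0 0.002 0 0 0" --pt "0 0 0.002 0 0 0" --pt "0 0 0.002 0 0 0" --jaw 0.2

```text
clock: 10.45
tcp_pos: [0.5997, 0.2785, 0.0293]
orientation: [-3.135, 0.203, -0.0]
contact_force: [-0.6, 0.2, -0.2]
grip_width: 0.0685
gripper_force: 0.0
```

Request:
step_arm --pt "0 0 0.04 0 0 0" --pt "0 0 0.1 0 0 0" --pt "0 0 0.14 0 0 0" --pt "0 0 0.16 0 0 0" --pt "0 0 0.16 0 0 0"

```text
clock: 10.87
tcp_pos: [0.6013, 0.2793, 0.1284]
orientation: [-3.132, 0.203, -0.008]
contact_force: [-0.5, -0.5, -0.1]
grip_width: 0.0684
gripper_force: 0.0
```

Request:
step_arm --pt "-0.131 -0.125 0 0 0 0" --pt "-0.131 -0.125 0 0 0 0" --pt "-0.131 -0.125 0 0 0 0" --pt "-0.131 -0.125 0 0 0 0" --pt "-0.131 -0.125 0 0 0 0" --jaw 0.35

```text
clock: 11.28
tcp_pos: [0.5194, 0.2017, 0.1239]
orientation: [3.133, -0.205, -0.004]
contact_force: [0.8, 0.2, 0.5]
grip_width: 0.0556
gripper_force: 0.0
```

Request:
step_arm --pt "-0.131 -0.125 0 0 0 0" --pt "-0.131 -0.125 0 0 0 0" --pt "-0.131 -0.125 0 0 0 0" --pt "-0.131 -0.125 0 0 0 0" --pt "-0.131 -0.125 0 0 0 0"

```text
clock: 11.7
tcp_pos: [0.4423, 0.1282, 0.1249]
orientation: [3.135, -0.204, -0.001]
contact_force: [-0.2, 0.9, 1.0]
grip_width: 0.0555
gripper_force: 0.0
```

```bash
python3 - <<'E'
from h import *
f=eyes.grab_frame("scene");g=eyes.grab_frame("top")
cv2.imwrite("pics/s5.png",np.hstack([cv2.resize(x,None,fx=2.6,fy=2.6)[:,:,::-1] for x in(f[80:230,250:400],g[140:290,70:220])]))
o=r.get_obs();print(o["tcp_pos"],o["orientation"],o["contact_force"],o["clock"])
E
```

```text
[0.44376755 0.12975069 0.12526831] [-3.13402229e+00  2.01371815e-01 -1.89807595e-03] [ 0.67725394  0.36511865 -0.22065306] 11.8
```

View pics/s5.png

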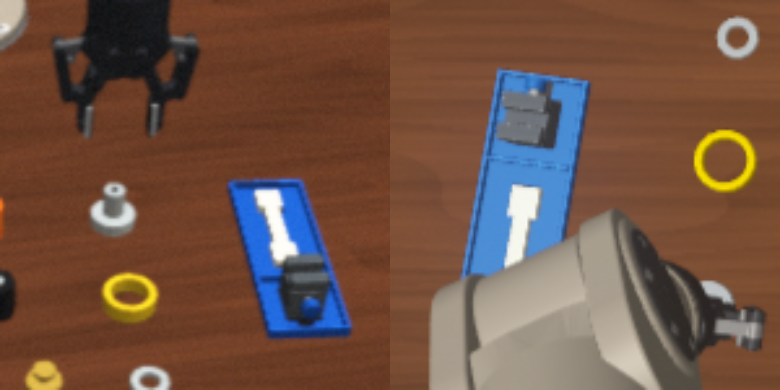

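The clamp stands in its pocket; its top centre at crop (524,118) casts to about (596, 275) mm against (598.6, 277.7). The tool is now over the platen stem.

Request:
step_arm --pt "0 -0.001 -0.06 0 0 0" --pt "0 -0.001 -0.11 0 0 0" --pt "0 -0.001 -0.145 0 0 0" --pt "0 -0.001 -0.155 0 0 0" --pt "0 -0.001 -0.155 0 0 0"

```text
clock: 12.22
tcp_pos: [0.4422, 0.1284, 0.0307]
orientation: [3.134, -0.201, -0.004]
contact_force: [0.1, 0.3, 0.3]
grip_width: 0.0558
gripper_force: 0.0
```

Request:
step_arm --pt "0 0 0 0 0 0" --pt "0 0 0 0 0 0" --pt "0 0 0 0 0 0" --pt "0 0 0 0 0 0" --pt "0 0 0 0 0 0" --jaw 1

```text
clock: 12.63
tcp_pos: [0.4436, 0.1283, 0.0337]
orientation: [-3.133, 0.203, -0.005]
contact_force: [-0.0, 1.0, 7.5]
grip_width: 0.0202
gripper_force: 58.6
```

Request:
step_arm --pt "0 0 0.03 0 0 0" --pt "0 0 0.08 0 0 0" --pt "0 0 0.13 0 0 0" --pt "0 0 0.15 0 0 0" --pt "0 0 0.15 0 0 0"

```text
clock: 13.05
tcp_pos: [0.4441, 0.1282, 0.1254]
orientation: [-3.132, 0.204, -0.009]
contact_force: [0.3, -0.0, -2.7]
grip_width: 0.0197
gripper_force: 59.3
```

Request:
step_arm --pt "0.05 -0.247 0 0 0 0" --pt "0.05 -0.247 0 0 0 0" --pt "0.05 -0.247 0 0 0 0" --pt "0.05 -0.247 0 0 0 0" --pt "0.05 -0.247 0 0 0 0"

```text
clock: 13.47
tcp_pos: [0.472, -0.0275, 0.1214]
orientation: [3.131, -0.217, -0.001]
contact_force: [0.0, 0.6, -3.4]
grip_width: 0.0202
gripper_force: 59.6
```

Request:
step_arm --pt "0 -0.247 0 0 0 0" --pt "0 -0.247 0 0 0 0" --pt "0 -0.247 0 0 0 0" --pt "0 -0.247 0 0 0 0" --pt "0 -0.247 0 0 0 0"

```text
clock: 13.88
tcp_pos: [0.4706, -0.175, 0.1214]
orientation: [3.131, -0.217, -0.002]
contact_force: [-0.6, 0.7, -2.8]
grip_width: 0.0199
gripper_force: 59.9
```

Request:
step_arm --pt "-0.087 -0.247 -0.03 0 0 0" --pt "-0.087 -0.247 -0.03 0 0 0" --pt "-0.087 -0.247 -0.03 0 0 0" --pt "-0.087 -0.247 -0.03 0 0 0" --pt "-0.087 -0.247 -0.03 0 0 0"

```text
clock: 14.3
tcp_pos: [0.4154, -0.3234, 0.1028]
orientation: [3.131, -0.218, -0.005]
contact_force: [-0.5, -0.7, -3.5]
grip_width: 0.02
gripper_force: 60.0
```

```bash
python3 - <<'E'
from h import *
f=eyes.grab_frame("scene");g=eyes.grab_frame("top")
cv2.imwrite("pics/s6.png",np.hstack([cv2.resize(x,None,fx=2.6,fy=2.6)[:,:,::-1] for x in(f[80:230,70:220],g[150:300,290:440])]))
o=r.get_obs();print(o["tcp_pos"],o["orientation"],o["contact_force"],o["clock"])
E
```

```text
[ 0.41868729 -0.31726172  0.10302505] [-3.13382006  0.20823375  0.00344058] [-0.22251674  0.92976725 -4.03669391] 14.4
```

View pics/s6.png

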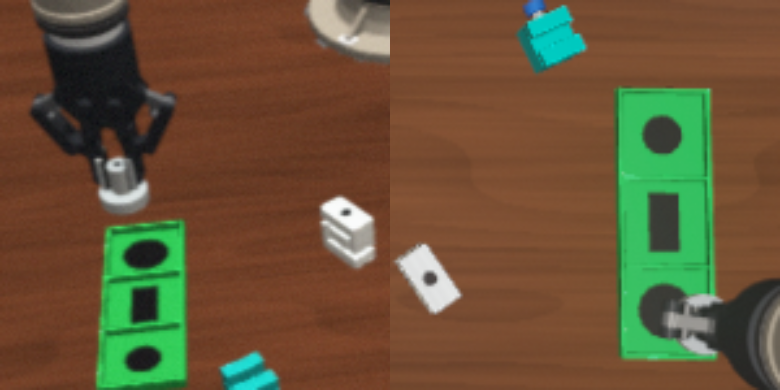

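The platen hangs level over the large round outline, so I'll correct by 3 and 2 mm and lower it.

Request:
step_arm --pt "0.005 0.003 -0.05 0 0 0" --pt "0.005 0.003 -0.09 0 0 0" --pt "0.005 0.003 -0.106 0 0 0" --pt "0.005 0.003 -0.11 0 0 0" --pt "0.005 0.003 -0.11 0 0 0"

```text
clock: 14.82
tcp_pos: [0.4233, -0.313, 0.0378]
orientation: [-3.133, 0.199, 0.003]
contact_force: [1.3, -0.4, -3.2]
grip_width: 0.0201
gripper_force: 62.3
```

Request:
step_arm --pt "0 0 -0.002 0 0 0" --pt "0 0 -0.002 0 0 0" --pt "0 0 -0.002 0 0 0"

```text
clock: 15.07
tcp_pos: [0.4236, -0.3152, 0.0376]
orientation: [3.134, -0.203, 0.002]
contact_force: [0.6, -0.6, -3.5]
grip_width: 0.0203
gripper_force: 62.3
```

Request:
step_arm --pt "-0.003 0 -0.003 0 0 0" --pt "-0.003 0 -0.004 0 0 0" --pt "-0.003 0 -0.004 0 0 0" --pt "-0.003 0 -0.004 0 0 0"

```text
clock: 15.4
tcp_pos: [0.4232, -0.3154, 0.0367]
orientation: [3.134, -0.202, 0.006]
contact_force: [-0.4, 3.9, 11.4]
grip_width: 0.0204
gripper_force: 64.3
```

Request:
step_arm --pt "0 0 0.002 0 0 0" --pt "0 0 0.002 0 0 0" --pt "0 0 0.002 0 0 0" --pt "0 0 0.002 0 0 0" --jaw 0.4

```text
clock: 15.73
tcp_pos: [0.4212, -0.3154, 0.036]
orientation: [3.135, -0.204, 0.0]
contact_force: [-0.3, -0.2, -0.7]
grip_width: 0.0515
gripper_force: 0.0
```

Request:
step_arm --pt "0 0 0.04 0 0 0" --pt "0 0 0.09 0 0 0" --pt "0 0 0.14 0 0 0" --pt "0 0 0.15 0 0 0" --pt "0 0 0.15 0 0 0"

```text
clock: 16.15
tcp_pos: [0.4226, -0.3162, 0.128]
orientation: [3.133, -0.204, 0.007]
contact_force: [-0.5, 0.5, -0.3]
grip_width: 0.0511
gripper_force: 0.0
```

Request:
step_arm --pt "0.021 0.169 0 0 0 0.122" --pt "0.021 0.169 0 0 0 0.122" --pt "0.021 0.169 0 0 0 0.122" --pt "0.021 0.169 0 0 0 0.122" --pt "0.021 0.169 0 0 0 0.122"

```text
clock: 16.57
tcp_pos: [0.4333, -0.2124, 0.1247]
orientation: [-3.115, -0.401, 0.003]
contact_force: [0.2, -0.9, 0.4]
grip_width: 0.0512
gripper_force: 0.0
```

Request:
step_arm --pt "0.021 0.169 0 0 0 0.122" --pt "0.021 0.169 0 0 0 0.122" --pt "0.021 0.169 0 0 0 0.122" --pt "0.021 0.169 0 0 0 0.122" --pt "0.021 0.169 0 0 0 0.122"

```text
clock: 16.98
tcp_pos: [0.4463, -0.1127, 0.1252]
orientation: [-2.984, -0.981, 0.001]
contact_force: [-0.3, -0.7, 0.7]
grip_width: 0.051
gripper_force: 0.0
```

```bash
python3 - <<'E'
from h import *
f=eyes.grab_frame("scene");g=eyes.grab_frame("top")
cv2.imwrite("pics/s7.png",np.hstack([cv2.resize(x,None,fx=2.6,fy=2.6)[:,:,::-1] for x in(f[80:230,100:250],g[150:300,270:420])]))
o=r.get_obs();print(o["tcp_pos"],o["orientation"],o["contact_force"],o["clock"])
E
```

```text
[ 0.44601347 -0.11437355  0.12537112] [ 2.98599332e+00  9.75593196e-01 -1.81247452e-03] [-0.04176762  0.18311732  0.03534719] 17.0833
```

View pics/s7.png

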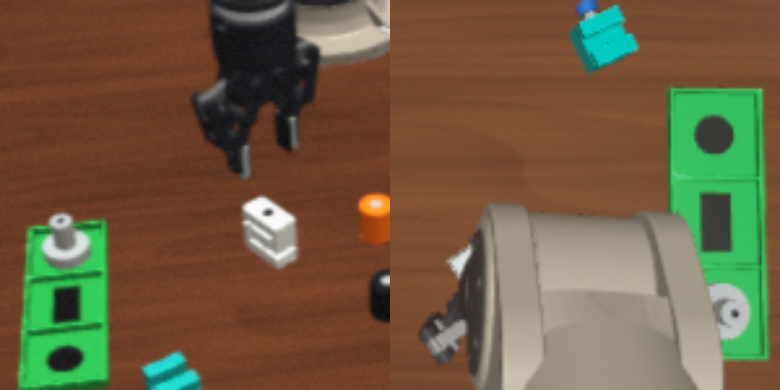

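The platen stands upright on its disc inside the large round pocket, disc centre about (718,311) in the right panel. The jaws are aligned across the load cell's thickness.

Request:
step_arm --pt "0.004 0.003 -0.06 0 0 0" --pt "0.004 0.003 -0.11 0 0 0" --pt "0.004 0.003 -0.145 0 0 0" --pt "0.004 0.003 -0.155 0 0 0" --pt "0.004 0.003 -0.155 0 0 0"

```text
clock: 17.5
tcp_pos: [0.4474, -0.112, 0.0314]
orientation: [-2.984, -0.978, 0.006]
contact_force: [-0.9, -0.5, 0.3]
grip_width: 0.0515
gripper_force: 0.0
```

Request:
step_arm --pt "0 0 0 0 0 0" --pt "0 0 0 0 0 0" --pt "0 0 0 0 0 0" --pt "0 0 0 0 0 0" --pt "0 0 0 0 0 0" --jaw 1

```text
clock: 17.92
tcp_pos: [0.45, -0.1112, 0.0342]
orientation: [2.982, 0.982, 0.003]
contact_force: [-0.6, -1.7, 7.0]
grip_width: 0.0255
gripper_force: 59.7
```

Request:
step_arm --pt "0 0 0.03 0 0 0" --pt "0 0 0.08 0 0 0" --pt "0 0 0.13 0 0 0" --pt "0 0 0.15 0 0 0" --pt "0 0 0.15 0 0 0"

```text
clock: 18.33
tcp_pos: [0.451, -0.1109, 0.1261]
orientation: [2.981, 0.983, 0.009]
contact_force: [0.3, -0.2, -2.3]
grip_width: 0.0252
gripper_force: 59.3
```

Request:
step_arm --pt "0.0385 -0.17 0 0 0 -0.103" --pt "0.0385 -0.17 0 0 0 -0.103" --pt "0.0385 -0.17 0 0 0 -0.103" --pt "0.0385 -0.17 0 0 0 -0.103" --pt "0.0385 -0.17 0 0 0 -0.103"

```text
clock: 18.75
tcp_pos: [0.4711, -0.2137, 0.1217]
orientation: [-3.103, -0.486, 0.003]
contact_force: [-0.4, 1.5, -2.6]
grip_width: 0.0253
gripper_force: 59.4
```

Request:
step_arm --pt "0.0385 -0.17 0 0 0 -0.103" --pt "0.0385 -0.17 0 0 0 -0.103" --pt "0.0385 -0.17 0 0 0 -0.103" --pt "0.0385 -0.17 0 0 0 -0.103" --pt "0.0385 -0.17 0 0 0 -0.103"

```text
clock: 19.17
tcp_pos: [0.4945, -0.3142, 0.1217]
orientation: [-3.141, 0.015, 0.003]
contact_force: [-0.7, 1.2, -3.0]
grip_width: 0.0249
gripper_force: 59.7
```

Request:
step_arm --pt "0 0 -0.03 0 0 0" --pt "0 0 -0.05 0 0 0" --pt "0 0 -0.05 0 0 0" --pt "0 0 -0.05 0 0 0"

```text
clock: 19.5
tcp_pos: [0.4943, -0.3125, 0.0917]
orientation: [-3.139, 0.012, 0.004]
contact_force: [0.3, -1.0, -2.1]
grip_width: 0.0252
gripper_force: 59.8
```

```bash
python3 - <<'E'
from h import *
f=eyes.grab_frame("scene");g=eyes.grab_frame("top")
cv2.imwrite("pics/s8.png",np.hstack([cv2.resize(x,None,fx=2.6,fy=2.6)[:,:,::-1] for x in(f[90:240,70:220],g[150:300,290:440])]))
o=r.get_obs();print(o["tcp_pos"],o["orientation"],o["contact_force"],o["clock"])
E
```

```text
[ 0.49536472 -0.31385648  0.09318959] [-3.14129010e+00  1.38093668e-02 -2.51874889e-04] [-0.54185114 -0.08695768 -2.20477491] 19.6
```

View pics/s8.png

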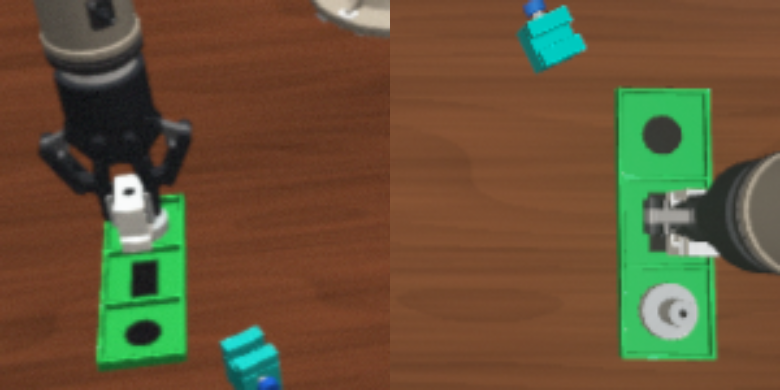

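The load cell is upright and aligned over the rectangle, and the platen sits centred in its pocket (disc at (670,311)). Lowering with a 2 mm correction.

Request:
step_arm --pt "0.004 -0.003 -0.05 0 0 0" --pt "0.004 -0.003 -0.08 0 0 0" --pt "0.004 -0.003 -0.091 0 0 0" --pt "0.004 -0.003 -0.094 0 0 0" --pt "0.004 -0.003 -0.094 0 0 0"

```text
clock: 20.02
tcp_pos: [0.4972, -0.3161, 0.0382]
orientation: [-3.141, 0.016, 0.001]
contact_force: [-4.8, 2.9, 7.2]
grip_width: 0.0253
gripper_force: 60.9
```

Request:
step_arm --pt "0 0 -0.002 0 0 0" --pt "0 0 -0.004 0 0 0" --pt "0 0 -0.004 0 0 0" --pt "0 0 -0.004 0 0 0"

```text
clock: 20.35
tcp_pos: [0.4972, -0.3161, 0.0381]
orientation: [-3.141, 0.016, 0.0]
contact_force: [-11.4, 6.8, 29.6]
grip_width: 0.0252
gripper_force: 63.9
```

Request:
step_arm --pt "0 0 0.005 0 0 0" --pt "0 0 0.005 0 0 0" --pt "0 0 0.005 0 0 0" --pt "0 0 0.005 0 0 0" --jaw 0.3

```text
clock: 20.68
tcp_pos: [0.4979, -0.3165, 0.0375]
orientation: [3.141, -0.016, 0.001]
contact_force: [0.4, -0.1, 0.1]
grip_width: 0.0593
gripper_force: 0.0
```

Request:
step_arm --pt "0 0 0.04 0 0 0" --pt "0 0 0.09 0 0 0" --pt "0 0 0.14 0 0 0" --pt "0 0 0.15 0 0 0" --pt "0 0 0.15 0 0 0"

```text
clock: 21.1
tcp_pos: [0.4991, -0.3173, 0.1295]
orientation: [3.139, -0.016, 0.007]
contact_force: [0.4, 0.1, 0.3]
grip_width: 0.0599
gripper_force: 0.0
```

Request:
step_arm --pt "-0.048 0.26 0 0 0 0" --pt "-0.048 0.26 0 0 0 0" --pt "-0.048 0.26 0 0 0 0" --pt "-0.048 0.26 0 0 0 0" --pt "-0.048 0.26 0 0 0 0"

```text
clock: 21.52
tcp_pos: [0.4665, -0.1527, 0.1252]
orientation: [-3.137, 0.002, 0.008]
contact_force: [-0.5, 0.4, 0.3]
grip_width: 0.0594
gripper_force: 0.0
```

Request:
step_arm --pt "-0.048 0.26 0 0 0 0" --pt "-0.048 0.26 0 0 0 0" --pt "-0.048 0.26 0 0 0 0" --pt "-0.048 0.26 0 0 0 0" --pt "-0.048 0.26 0 0 0 0"

```text
clock: 21.93
tcp_pos: [0.438, 0.0021, 0.1259]
orientation: [-3.139, 0.001, 0.004]
contact_force: [-0.6, -0.1, 1.0]
grip_width: 0.0599
gripper_force: 0.0
```

```bash
python3 - <<'E'
from h import *
f=eyes.grab_frame("scene");g=eyes.grab_frame("top")
cv2.imwrite("pics/s9.png",np.hstack([cv2.resize(x,None,fx=2.6,fy=2.6)[:,:,::-1] for x in(f[90:240,110:260],g[150:300,290:440])]))
o=r.get_obs();print(o["tcp_pos"],o["orientation"],o["contact_force"],o["clock"])
E
```

```text
[ 0.43916959 -0.0032375   0.12612872] [ 3.14154002e+00 -9.85297679e-03 -2.99968717e-03] [-0.47664144 -0.54470782  0.17541609] 22.0333
```

View pics/s9.png

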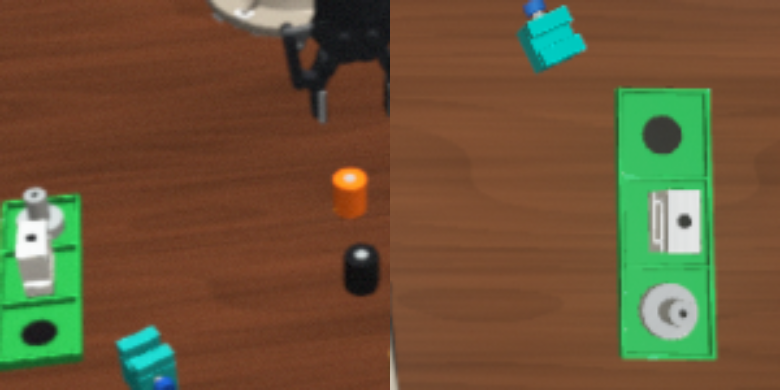

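The load cell and platen stand upright in their pockets. The tool is centred over the orange buffer.

Request:
step_arm --pt "0 -0.001 -0.06 0 0 0" --pt "0 -0.001 -0.12 0 0 0" --pt "0 -0.001 -0.158 0 0 0" --pt "0 -0.001 -0.168 0 0 0" --pt "0 -0.001 -0.168 0 0 0"

```text
clock: 22.45
tcp_pos: [0.4384, -0.0065, 0.0245]
orientation: [3.14, -0.019, -0.007]
contact_force: [-0.1, 0.2, 0.2]
grip_width: 0.0596
gripper_force: 0.0
```

Request:
step_arm --pt "0 0 0 0 0 0" --pt "0 0 0 0 0 0" --pt "0 0 0 0 0 0" --pt "0 0 0 0 0 0" --pt "0 0 0 0 0 0" --jaw 1

```text
clock: 22.87
tcp_pos: [0.441, -0.0053, 0.0277]
orientation: [3.141, -0.017, 0.004]
contact_force: [-0.6, -1.1, 7.6]
grip_width: 0.0322
gripper_force: 59.6
```

Request:
step_arm --pt "0 0 0.03 0 0 0" --pt "0 0 0.08 0 0 0" --pt "0 0 0.13 0 0 0" --pt "0 0 0.17 0 0 0" --pt "0 0 0.17 0 0 0"

```text
clock: 23.28
tcp_pos: [0.4431, -0.0047, 0.1332]
orientation: [-3.14, 0.016, -0.015]
contact_force: [1.2, -0.2, -1.0]
grip_width: 0.0322
gripper_force: 59.6
```

Request:
step_arm --pt "0.108 -0.26 0 0 0 0" --pt "0.108 -0.26 0 0 0 0" --pt "0.108 -0.26 0 0 0 0" --pt "0.108 -0.26 0 0 0 0" --pt "0.108 -0.26 0 0 0 0"

```text
clock: 23.7
tcp_pos: [0.5068, -0.1696, 0.129]
orientation: [3.137, -0.03, 0.007]
contact_force: [1.0, -1.0, 0.1]
grip_width: 0.0328
gripper_force: 59.8
```

Request:
step_arm --pt "0.108 -0.26 0 0 0 0" --pt "0.108 -0.26 0 0 0 0" --pt "0.108 -0.26 0 0 0 0" --pt "0.108 -0.26 0 0 0 0" --pt "0.108 -0.26 0 0 0 0"

```text
clock: 24.12
tcp_pos: [0.5701, -0.3262, 0.1286]
orientation: [3.135, -0.028, 0.004]
contact_force: [-1.1, -0.9, -0.5]
grip_width: 0.0322
gripper_force: 59.9
```

Request:
step_arm --pt "0 0 -0.03 0 0 0" --pt "0 0 -0.06 0 0 0" --pt "0 0 -0.06 0 0 0" --pt "0 0 -0.06 0 0 0"

```text
clock: 24.45
tcp_pos: [0.5685, -0.3161, 0.0913]
orientation: [-3.14, 0.015, 0.004]
contact_force: [-0.5, -0.5, -0.2]
grip_width: 0.0326
gripper_force: 59.9
```

Request:
step_arm --pt "0.002 0 -0.05 0 0 0" --pt "0.002 0 -0.08 0 0 0" --pt "0.002 0 -0.094 0 0 0" --pt "0.002 0 -0.097 0 0 0" --pt "0.002 0 -0.097 0 0 0"

```text
clock: 24.87
tcp_pos: [0.571, -0.317, 0.0347]
orientation: [3.141, -0.016, 0.001]
contact_force: [-0.1, 0.1, -0.7]
grip_width: 0.0324
gripper_force: 59.9
```

Request:
step_arm --pt "0 0 -0.001 0 0 0" --pt "0 0 -0.002 0 0 0" --pt "0 0 -0.002 0 0 0"

```text
clock: 25.12
tcp_pos: [0.5714, -0.3173, 0.0341]
orientation: [3.141, -0.016, 0.003]
contact_force: [-0.0, -0.0, -0.1]
grip_width: 0.0323
gripper_force: 59.9
```

Request:
step_arm --pt "-0.002 0 -0.003 0 0 0" --pt "-0.002 0 -0.005 0 0 0" --pt "-0.002 0 -0.005 0 0 0" --pt "-0.002 0 -0.005 0 0 0"

```text
clock: 25.45
tcp_pos: [0.5702, -0.3173, 0.0318]
orientation: [3.141, -0.016, 0.003]
contact_force: [-2.9, 2.2, 10.9]
grip_width: 0.0319
gripper_force: 61.2
```

Contact with the floor. Now release, retreat upward and out of both views, and check.

Request:
step_arm --pt "0 0 0.002 0 0 0" --pt "0 0 0.002 0 0 0" --pt "0 0 0.002 0 0 0" --pt "0 0 0.002 0 0 0" --jaw 0.2

```text
clock: 25.78
tcp_pos: [0.5694, -0.3169, 0.031]
orientation: [-3.142, 0.016, 0.0]
contact_force: [-0.5, 0.4, 0.6]
grip_width: 0.0685
gripper_force: 0.0
```

Request:
step_arm --pt "0 0 0.05 0 0 0" --pt "0 0 0.1 0 0 0" --pt "0 0 0.17 0 0 0" --pt "0 0 0.24 0 0 0" --pt "0 0 0.3 0 0 0"

```text
clock: 26.2
tcp_pos: [0.5695, -0.3171, 0.2135]
orientation: [3.141, -0.016, 0.001]
contact_force: [1.1, 0.1, -0.5]
grip_width: 0.0683
gripper_force: 0.0
```

Request:
step_arm --pt "-0.2 -0.25 0 0 0 0" --pt "-0.2 -0.25 0 0 0 0" --pt "-0.2 -0.25 0 0 0 0" --pt "-0.2 -0.25 0 0 0 0" --pt "-0.2 -0.25 0 0 0 0"

```text
clock: 26.62
tcp_pos: [0.445, -0.4712, 0.2112]
orientation: [3.139, -0.024, -0.003]
contact_force: [-0.1, -0.7, 1.1]
grip_width: 0.068
gripper_force: 0.0
```

Request:
step_arm --pt "-0.2 -0.2 0 0 0 0" --pt "-0.2 -0.2 0 0 0 0" --pt "-0.2 -0.2 0 0 0 0" --pt "-0.2 -0.2 0 0 0 0" --pt "-0.2 -0.2 0 0 0 0"

```text
clock: 27.03
tcp_pos: [0.3193, -0.5938, 0.2112]
orientation: [3.137, -0.035, -0.008]
contact_force: [-2.3, -0.7, -0.7]
grip_width: 0.068
gripper_force: 0.0
```

```bash
python3 - <<'E'
from h import *
f=eyes.grab_frame("scene");g=eyes.grab_frame("top")
np.save("pics/sf.npy",f);np.save("pics/tf.npy",g)
cv2.imwrite("pics/s10.png",np.hstack([cv2.resize(x,None,fx=1.25,fy=1.6)[:,:,::-1] for x in(f[130:300,90:400],g[130:300,90:420])]))
o=r.get_obs();print(o["tcp_pos"],o["contact_force"],o["clock"])
for c,a,col,mr,ct in comps("top",g,(90,90,430,300)): print(np.round(c,1),a,col.astype(int),[np.round(x,1).tolist() for x in mr])
hv=cv2.cvtColor(g,cv2.COLOR_RGB2HSV);m=((hv[...,0]>8)&(hv[...,0]<25)&(hv[...,1]>190)&(hv[...,2]>180))
m[:, :370]=0;ys,xs=np.nonzero(m);print("orange",plane("top",(xs.mean(),ys.mean()),.044),len(xs))
m=(g.min(2)>200);m[:,:90]=0;m[:,150:]=0;m[:205]=0;m[280:]=0;ys,xs=np.nonzero(m);print("spec",plane("top",(xs.mean(),ys.mean()),.014),len(xs))
E
```

```text
[ 0.32606713 -0.58903443  0.21076643] [ 0.61478162  0.63793741 -0.16933816] 27.1333
[90.8 98.7] 43 [42 77 38] [[91.0, 98.5], [2.0, 17.0], 0.0]
[329.2 100.7] 624 [133 131 124] [[325.6, 99.0], [69.2, 10.3], 20.8]
[416.3 109. ] 1079 [218 214 208] [[414.0, 111.5], [43.0, 30.0], 90.0]
[256.3 113. ] 424 [203 143 167] [[256.7, 112.2], [18.3, 27.8], 37.9]
[247.2 151.7] 183 [185 157  66] [[247.0, 152.0], [14.0, 14.0], 90.0]
[203.2 154.2] 163 [173 170 167] [[203.5, 154.0], [16.0, 15.0], 90.0]
[350.5 163.4] 496 [ 23 163 160] [[349.8, 161.6], [26.8, 22.4], 63.4]
[120.1 219.9] 3932 [ 94 137 187] [[119.9, 219.6], [37.8, 105.5], 9.5]
[395.4 236. ] 4032 [ 98 176 106] [[395.5, 235.5], [105.6, 38.4], 89.1]
[198.3 201.5] 273 [209 181   4] [[198.5, 201.5], [23.0, 23.0], 90.0]
[256.4 207. ] 181 [76 71 71] [[256.0, 207.5], [15.0, 14.0], 90.0]
orange [ 0.5683553  -0.31636187  0.044     ] 158
spec [0.4888653  0.28997662 0.014     ] 408
```

View pics/s10.png

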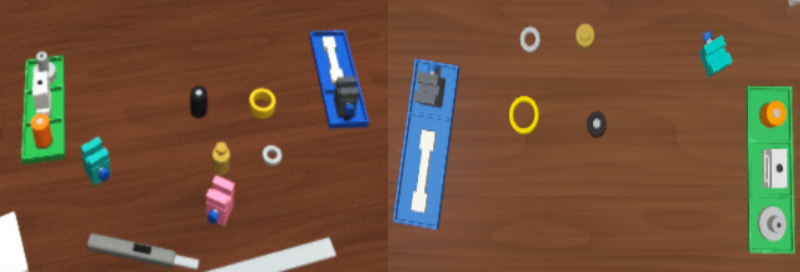

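All five parts stand or lie in their pockets: orange at (774,114), cell (775,168), platen (773,224), specimen (424,171) and clamp (430,88). The black buffer, weight and tape roll are at the same pixels as at the start. Handing in.

```bash
python3 -c "
from bench import r
print(r.hand_in())"
```

```text
the job is handed in; nothing more can be done
None
```

Both kits are made up and the job is handed in at about 27 s on the clock; the last pictures show all five parts in their pockets and the black buffer, weight and tape roll unmoved, but the hand-in returned no verdict, and one check picture (988 px wide) exceeded the 800 px limit.

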